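# Purge the tube analyser and hold its sprung lid open

### The job

Purge the chamber of the tube analyser: with its lid shut, press the sprung pump lever at its side all the way down and let it come all the way back up, for at least three full strokes. Then lift the lid at its bar handle and hold it open at 60 degrees from shut so that a colleague can change the tubes; it springs shut if let go, so finish while still holding it there, steady, with your hand off the lever. Leave the bottle, the beaker and the tube rack where they stand.

Things in the scene. Friction and masses are not known exactly. Their poses are not given: they have to be found in the camera images.
- analyser: white bench instrument, fixed; housing x -110 to +130 mm, 180 mm wide, tube chamber in front (rim 100 mm high, under the lid), display block to 170 mm high at x +60 to +130; hand air pump on its +y side. Origin: on the bench, mid width; x points from its front (handle, robot side) to its back, y to the pump side, z up. Place and yaw (to 0.25 rad) vary.
- lid (a joint): angle of the chamber lid, rad: 0 shut (level), grows as the front edge rises, 1.047 is 60 degrees, stop at 1.45. A spring and its weight always pull it shut, with about 2 to 4 N at the handle; it stays nowhere by itself.
- flap: the grey lid panel (132 x 180 x 12 mm) with its steel bar handle, one rigid piece turning with the lid. Origin on the hinge line, mid width; with the lid shut x, y, z are the analyser's, the panel reaches to x = -132 mm and the handle lies at x = -175 mm.
- lid_handle (a point): middle of the lid's handle: round steel bar 12 mm thick, 118 mm long along y, 37 mm clear in front of the lid's edge, free above and below, on two 8 mm arms at y = +-55 mm (102 mm clear between). Shut, it is 106 mm high, 155 mm in front of the analyser's origin. It moves on a circle of radius 175 mm about lid_hinge; the bar may turn between the fingers.
- lid_hinge (a point): fixed point on the lid's hinge axis, mid width, 106 mm up, 20 mm behind the analyser's origin; the axis runs along the analyser's y.
- lever (a joint): angle of the pump lever, rad: 0 fully up (rest), grows as it is pressed down, 0.65 fully down at its stop. A spring drives it back up when let go in well under a second; at the grip it takes about 1.5 N at the top to 6.5 N at the bottom.
- lever_grip (a point): centre of the lever's black cross grip: bar 22 mm thick, 80 mm long along the analyser's y, at the lever's front end; press it from above. 203 mm high at rest, 102 mm fully down. It moves on a circle of radius 160 mm about lever_pivot, from 0.44 rad above level at rest to 0.21 rad below level at the stop.
- lever_pivot (a point): fixed point on the lever's pivot axis (along the analyser's y), 135 mm up, 180 mm to the analyser's +y side of its origin; the lever reaches from it towards the front (-x).
- bottle: closed white plastic bottle, 68 mm diameter, 150 mm tall, loose; origin under its centre. Leave alone.
- beaker: empty glass beaker, 72 mm diameter, 90 mm tall, loose; origin under its centre. Leave alone.
- rack: grey test-tube rack with tubes, 160 x 70 mm, 88 mm tall, loose, long along its x; origin under its centre. Leave alone.

How it is judged (in metres and radians):
On the way, in this order (a step that is already met when the one before it is completed fails the run):
1. first stroke: pump lever pressed fully down, lid shut (value of joint lever above 0.58 rad and value of joint lid below 0.05 rad).
2. first stroke: pump lever back fully up, lid shut (value of joint lever below 0.08 rad and value of joint lid below 0.05 rad).
3. second stroke: pump lever pressed fully down, lid shut (all of step 1).
4. second stroke: pump lever back fully up, lid shut (all of step 2).
5. third stroke: pump lever pressed fully down, lid shut (all of step 3).
6. third stroke: pump lever back fully up, lid shut (all of step 4).
7. lid brought to 60 degrees by the robot (value of joint lid between 0.92 and 1.17 rad and (contact force between flap and the fingers above 0.5 N or contact force between flap and the arm above 0.5 N)), for 0.2 s.
At the end, for the whole second after the job is handed in: After three strokes (lever past 0.58, then under 0.08 rad, lid shut) the lid is still (under 0.1 rad/s) at 60 degrees (0.92 to 1.17 rad), carried by the robot alone (over 0.5 N); lever up (under 0.08 rad); bottle, beaker and rack within 30 mm of their start (all of step 7 and velocity of joint lid between -0.1 and 0.1 rad/s and value of joint lever below 0.08 rad and contact force between flap and bottle below 0.1 N and contact force between flap and beaker below 0.1 N and contact force between flap and rack below 0.1 N and distance of each of bottle, beaker, rack from where it was at the start of the episode below 0.03 m); the arm keeps its last pose, push and grip.
It fails at once if the bottle is knocked over or pushed away (distance of bottle from where it was at the start of the episode above 0.03 m or angle between bottle's own z axis and vertical above 0.35 rad).
It fails at once if the beaker is knocked over or pushed away (distance of beaker from where it was at the start of the episode above 0.03 m or angle between beaker's own z axis and vertical above 0.35 rad).
It fails at once if the rack is knocked over or pushed away (distance of rack from where it was at the start of the episode above 0.03 m or angle between rack's own z axis and vertical above 0.35 rad).
It also fails if it takes over 54 s, if anything falls off the work surface, if the arm or the gripper's body presses on something with over 40 N, if the wrist force passes 120 N, or if a joint passes its speed limit or range.

### The arm

A 6-joint arm with a two-finger parallel gripper is mounted at the origin on the work surface. World frame = base frame: x ahead of the robot, y to its left, z up, the work surface at z = 0. Lengths are in m, angles in degrees, forces in N, time in s.
With the tool pointing down it reaches from about 0.4 to 0.825 m from the base axis. Payload 7 kg.
Tool frame: the origin (TCP) lies midway between the tips of the shut fingers; the grasp point (between the pads) lies r.grip_depth behind it (r.grip_depth is the distance from the TCP to the grasp point, in m); z points along the fingers, y is the direction in which the jaws open and shut (so a half turn about z gives the same grasp; the last joint's range is limited). The gripper opens to 88 mm and grips with 3 to 60 N. Pads are 19 mm wide; open, the fingers measure 130 mm over their backs; the gripper's body (78 mm by 193 mm) begins 47 mm behind the grasp point.
Start: joints at [-47.378, 20.546, 0.682, 0, -70.136, -16.507], TCP at [0.297, -0.606, 0.227] pointing down, gripper open.
Joint ranges: [-176.03, 176.03], [-82.01, 121.73], [-58.28, 71.71], [-173.87, 95.51], [-174.79, -0.11], [-173.66, 173.66]. Speed limits (degrees/s): [136.94, 136.94, 172.46, 180, 180, 180].

### API

Orientations are given as [roll, pitch, yaw] about the fixed x, y, z axes, in that order (R = Rz(yaw) Ry(pitch) Rx(roll)).
In Python, from plant import r, imaging, close_job gives the robot as it stands.
- The arm moves only by the tool step_arm, never from a script. Its argument "commands" is a list of rows, each a list of 2 entries, a list of its own where there are three numbers: the shift along the tool's x, y, z in mm, then the turn about the tool's z in degrees. In form: [[[x, y, z], twist], ...]. A call has 1 to 20 rows; each row shifts and turns the commanded pose from where the row before left it, along the tool's axes as they then stand; what a row does not reach is not made up. A row lasts 1/8 s, in which the tool goes at most 62.5 mm and 10.7 degrees, less where a joint would pass 70% of its speed; a pose out of reach is approached as far as the arm can. A call with a gripper value outside its range is refused whole. "gripper" is the closure, from 0 (fully open) to 1 (shut), set as the call begins (left out, the last holds). The fingers move at their own pace and stop on an object; "grip_force" is the grip in N (left out, the last holds). Time passes only in rows, so rows that do not move let the fingers close. It gives the time, the measured TCP pose, the force and the opening at its end, in the units of the state.
- r.get_state(): the state, without advancing time (a new reading comes with each control period).
- imaging.capture(name): name is "side" or "top" or "wrist"; returns a dict with "img" (384x512x3 uint8, red, green, blue), "z_map" (384x512 float32, m along the optical axis (not along the pixel's ray), 0 where there is no reading), "vfov" (degrees; the focal length in pixels is half the picture's height over the tangent of half this angle, whatever the lens; pixels are square), "cx", "cy" (the principal point, pixels), "extrinsics" (4x4, takes a point from camera to world coordinates); the wrist camera has in their place "T_tool_cam" (4x4, takes a point from camera to tool coordinates, whose origin is the TCP and whose axes are the flange's). Camera axes: x right, y down, z forward; pixel columns grow to the right and rows downward; lengths in m; the calibration is good to about 2 mm. The wrist camera is an equidistant fisheye: a pixel r from the principal point sees the ray r / f radians off the axis. A picture is of the moment at which its call begins: read the wrist's pose just before it.
- close_job(): hands the job in, once; it reports no verdict.
The state is a dict: "time_s": time; "joints": joint angles; "qd": joint speeds; "joint_torque": joint torques, N m; "tcp_pos": TCP position; "eef_rot": TCP orientation; "contact_force": force on the tool from outside, world axes, zero at the start; "moment": the same for the moment, N m; "gripper_width": finger opening in m.
Only numpy, scipy, OpenCV 4.12 (cv2) and the standard library are available. Lean on these libraries where they do the work, as an engineer would, in place of code of your own. Each camera call takes 0.05 s, during which the arm holds its last target.

## Working session

There is one attempt and no reset: what is moved stays moved. The work goes in short steps, Python scripts to look and compute and a tool call to move; the robot and the scene stay as the last step left them, time stands still between calls to the robot, and variables do not carry over. Pictures are saved under pics/ and viewed, and the job is handed in when it is done.

Besides the shell and the picture viewer there is one more tool, called after "Emit:" as name(argument=value, ...) on one line, values as JSON. step_arm: Moves the arm, as the interface text tells. Its arguments: {"type":"object","properties":{"commands":{"type":"array","items":{"type":"array"}},"gripper":{"type":"number"},"grip_force":{"type":"number"}},"required":["commands"]}

```bash
mkdir -p pics; ls; python3 - <<'E'
from plant import r, imaging
import cv2,numpy as np,pickle
print(r.get_state(), r.grip_depth)
d={}
for n in("side","top","wrist"):
    c=imaging.capture(n); d[n]=c
    cv2.imwrite(f"pics/{n}0.png",c["img"][:,:,::-1])
    print(n,c["vfov"],c["cx"],c["cy"],c.get("extrinsics",c.get("T_tool_cam")))
pickle.dump(d,open("cap0.pkl","wb"))
E
```

```text
pics
{'time_s': 0.0, 'joints': array([-4.73771256e+01,  2.05900061e+01,  6.34475685e-01, -2.07766112e-02,
       -7.01358552e+01, -1.65073738e+01]), 'qd': array([-0.06704138,  0.05438181, -0.11058489,  0.0376434 ,  0.00417842,
        0.09382485]), 'joint_torque': array([-2.06936024e-04, -5.82725823e+01,  2.93055815e+01,  6.99714750e+00,
        6.93383030e-03, -1.37544289e-04]), 'tcp_pos': array([ 0.29689404, -0.60565852,  0.22564208]), 'eef_rot': array([ 1.79906831e+02, -7.24232658e-03, -1.53891569e+02]), 'contact_force': array([ 0.08391117, -0.57067013,  0.42292736]), 'moment': array([-0.02020357, -0.02549475,  0.05255925]), 'gripper_width': 0.0876040103455082} 0.0188
side 56.60652892440057 258.26961144609623 190.7548892189729 [[-0.99277633 -0.07729649  0.0917628   0.50280055]
 [-0.11971798  0.68869849 -0.7150958   0.71175001]
 [-0.00792251 -0.72091584 -0.69297733  0.78485347]
 [ 0.          0.          0.          1.        ]]
top 49.30040054934484 256.94359198002263 190.09786360803366 [[ 0.02033888 -0.98817629  0.15196694  0.42693028]
 [-0.99966438 -0.01766059  0.01895334  0.03428335]
 [-0.01604542 -0.15230142 -0.98820384  1.1871107 ]
 [ 0.          0.          0.          1.        ]]
wrist 65.70646984690485 259.1678725676186 188.96799657219552 [[-8.77661297e-04 -9.58124878e-01 -2.86349346e-01  7.84380621e-02]
 [ 9.99999530e-01 -9.58901720e-04  1.43484558e-04  1.34532451e-03]
 [-4.12057005e-04 -2.86349085e-01  9.58125269e-01 -1.58588693e-01]
 [ 0.00000000e+00  0.00000000e+00  0.00000000e+00  1.00000000e+00]]
```

View pics/side0.png

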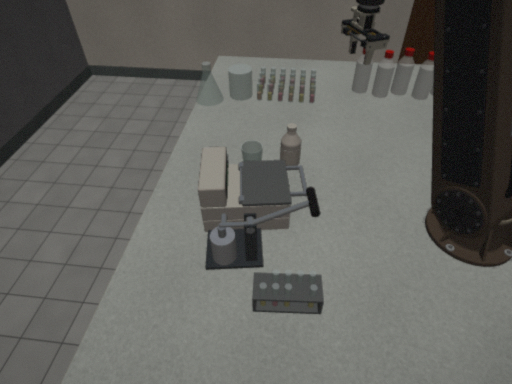

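View pics/top0.png

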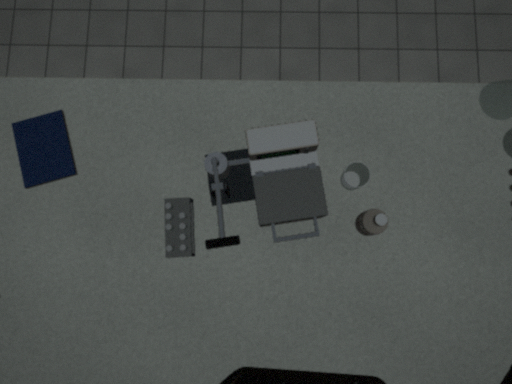

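The side view shows the analyser centre-left, with the lever and its black grip at about (313,202). In the top view the grip is at about (222,242), the handle bar at (296,237), the rack at (179,228), the bottle at (372,222) and the beaker at (355,176). Next I measure these positions.

```bash
cat > h.py <<'E'
import numpy as np
def cloud(c):
    H,W=c["z_map"].shape; f=H/2/np.tan(np.radians(c["vfov"]/2))
    u,v=np.meshgrid(np.arange(W),np.arange(H)); z=c["z_map"]
    P=np.stack([(u-c["cx"])/f*z,(v-c["cy"])/f*z,z],-1)
    E=c["extrinsics"]; Q=P@E[:3,:3].T+E[:3,3]; Q[z==0]=np.nan
    return Q
E
python3 - <<'E'
import pickle,cv2,numpy as np
from h import *
d=pickle.load(open("cap0.pkl","rb"))
c=d["top"];Q=cloud(c)
img=c["img"]
cv2.imwrite("pics/topz.png",cv2.convertScaleAbs(cv2.resize(img[100:280,140:410,::-1],None,fx=2.9,fy=2.9,interpolation=cv2.INTER_CUBIC),alpha=1.7))
for n,(u,v) in dict(grip=(222,242),lid=(290,195),disp=(283,135),bar=(296,237),rack=(179,228),bottle=(375,219),beaker=(350,180),table=(300,300)).items():
    print(n,img[v,u],Q[v,u].round(3))
def rect(name,m):
    n,l,s,ce=cv2.connectedComponentsWithStats(m.astype(np.uint8))
    for i in range(1,n):
        if s[i,4]<40: continue
        p=Q[l==i]; r=cv2.minAreaRect(p[:,:2].astype(np.float32)*1000)
        print(name,ce[i].round(0),s[i,4],np.round(r[0],1),np.round(r[1],1),round(r[2],1),"z",np.median(p[:,2]).round(3),p[:,2].max().round(3))
x,y,z=Q[...,0],Q[...,1],Q[...,2]
roi=(x>.3)&(x<.85)&(y>-.35)&(y<.35)
br=img.sum(2)
rect("lid",roi&(z>.10)&(z<.125))
rect("disp",roi&(z>.16)&(z<.178))
rect("grip",roi&(z>.17)&(z<.24)&(br<110))
rect("rackish",roi&(z>.04)&(z<.095))
rect("tall",roi&(z>.12)&(z<.16))
E
```

```text
grip [10 14 14] [0.454 0.131 0.216]
lid [57 60 59] [ 0.58  -0.031  0.116]
disp [101 106 105] [ 0.724 -0.009  0.172]
bar [57 62 67] [ 0.473 -0.047  0.112]
rack [57 61 61] [0.493 0.264 0.058]
bottle [77 79 81] [ 0.519 -0.239  0.151]
beaker [ 97 101 101] [ 0.643 -0.209  0.003]
table [88 94 89] [ 0.306 -0.068  0.002]
lid [288. 193.] 4590 [577.1 -28.7] [222.2 180. ] 9.6 z 0.112 0.125
lid [373. 222.] 265 [ 518.8 -249.2] [59.8 55.4] 13.4 z 0.109 0.125
disp [281. 138.] 1968 [718.2  -4.9] [ 73.6 180.3] 8.8 z 0.171 0.177
disp [219. 206.] 76 [538.9 147.3] [45.8 13.1] 11.5 z 0.168 0.178
grip [222. 242.] 283 [455.  131.1] [20.6 76.7] 9.5 z 0.213 0.219
rackish [233. 166.] 193 [666.1 126.2] [29.1 97.2] 26.2 z 0.077 0.095
rackish [357. 174.] 348 [ 642.3 -207.3] [69.7 69.9] 3.0 z 0.075 0.095
rackish [177. 227.] 1551 [495.5 270. ] [160.   71.1] 4.4 z 0.06 0.093
rackish [363. 225.] 154 [ 512.9 -233.8] [67.8 31.6] 17.3 z 0.073 0.095
tall [282. 154.] 268 [684.5  -8.9] [  8.8 176.6] 8.2 z 0.143 0.16
tall [216. 181.] 360 [616.9 158.4] [118.5  43.1] 5.1 z 0.144 0.159
tall [379. 220.] 166 [ 519.4 -251. ] [30.6 30.3] 1.6 z 0.15 0.155
```

View pics/topz.png

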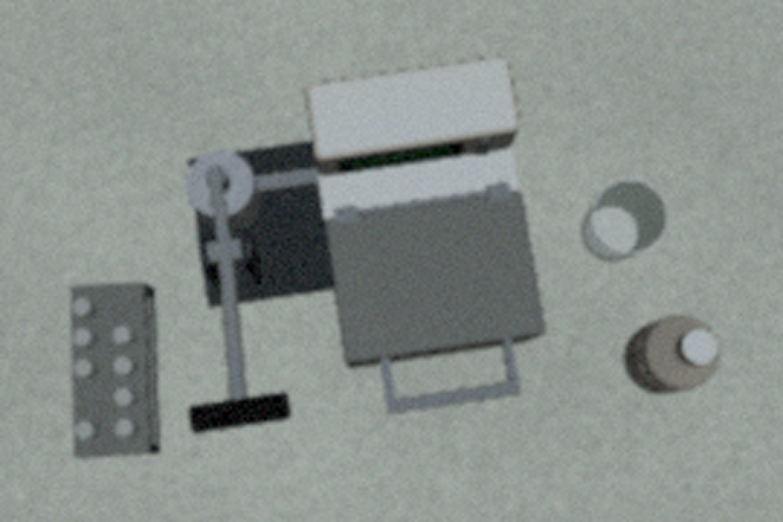

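```bash
python3 - <<'E'
import pickle,cv2,numpy as np
from h import *
d=pickle.load(open("cap0.pkl","rb"))
for cn in("top","side"):
    Q=cloud(d[cn]);P=Q.reshape(-1,3);img=d[cn]["img"].reshape(-1,3).sum(1)
    a=np.radians(9.1);o=np.array([.6244,-.0198])
    R=np.array([[np.cos(a),np.sin(a)],[-np.sin(a),np.cos(a)]])
    L=np.c_[(P[:,:2]-o)@R.T,P[:,2]]*1000
    def st(n,m):
        q=L[m]; 
        if len(q)<8: print(n,len(q));return
        sl=np.polyfit(q[:,1],q[:,0],1)[0]
        print(cn,n,len(q),"min",q.min(0).round(1),"max",q.max(0).round(1),"med",np.median(q,0).round(1),"tilt",np.degrees(-np.arctan(sl)).round(1) )
    x,y,z=L.T
    st("bar",(x>-170)&(x<-146)&(abs(y)<75)&(z>95)&(z<120))
    st("lid",(x>-120)&(x<30)&(abs(y)<100)&(z>104)&(z<122))
    st("disp",(x>40)&(x<150)&(abs(y)<110)&(z>163)&(z<180))
    st("grip",(x>-190)&(x<-120)&(y>110)&(y<240)&(z>185)&(z<230)&(img<110))
    st("bottle",(x>-170)&(x<-40)&(y<-150)&(y>-300)&(z>20)&(z<160))
    st("leverarm",(x>-120)&(x<-20)&(y>110)&(y<240)&(z>130)&(z<230))
E
```

```text
top bar 222 min [-159.6  -61.4  104.5] max [-146.1   56.6  117.6] med [-153.4   -2.   111.5] tilt 0.5
top lid 3642 min [-120.   -91.4  104.1] max [ 29.7  89.  119.3] med [-43.7  -1.  112.8] tilt 0.3
top disp 1927 min [ 58.7 -90.2 163.2] max [131.7  89.9 177.3] med [ 94.6   0.3 170.7] tilt 0.4
top grip 283 min [-154.   137.4  199.5] max [-133.1  214.1  219.1] med [-144.2  175.8  213.1] tilt 0.6
top bottle 681 min [-169.8 -244.9   20. ] max [ -40.  -167.1  155.4] med [-140.9 -198.1  104.6] tilt -19.9
top leverarm 221 min [-119.8  171.2  148.8] max [-20.6 185.4 201.5] med [-73.1 177.7 177.4] tilt -28.1
side bar 128 min [-160.7  -64.7  101.3] max [-146.6   56.5  113.7] med [-152.7   -0.9  110.1] tilt -0.2
side lid 2200 min [-120.   -91.8  104.1] max [ 29.4  89.9 118.5] med [-43.   11.  111.7] tilt 0.4
side disp 1139 min [ 59.2 -91.2 163.1] max [130.3  90.9 173.5] med [ 94.2  12.7 169.6] tilt 0.4
side grip 207 min [-151.8  141.4  197.6] max [-135.2  217.3  215.9] med [-142.8  187.9  212.1] tilt 1.9
side bottle 657 min [-169.4 -226.8   20. ] max [ -41.  -171.7  153.4] med [-137.5 -191.6   87.7] tilt 8.5
side leverarm 279 min [-119.6  171.2  141.6] max [-20.3 185.7 199.1] med [-71.7 181.3 171.9] tilt -24.8
```

The heights and sizes agree: bar at 106 mm, display block at 171 mm, bar 118 mm long. The yaw is about 9.5° and the origin about (0.625, -0.0205). I turn the tool first, with the fingers shut.

Emit:
step_arm(commands=[[[0, 0, -10], -10.5], [[0, 0, -10], -10.5], [[0, 0, -10], -10.5], [[0, 0, -10], -10.5], [[0, 0, 0], -10.5], [[0, 0, 0], -10.5], [[0, 0, 0], -10.4]], gripper=1)

```text
time_s: 1.02
tcp_pos: [0.297, -0.6059, 0.2662]
eef_rot: [180.0, 0.0, -80.1]
contact_force: [-0.6, 0.6, -0.2]
gripper_width: 0.0234
```

Emit:
step_arm(commands=[[[-20, -8, 0], 0], [[-40, -15, 0], 0], [[-40, -15, 0], 0], [[-40, -15, 0], 0], [[-40, -15, 0], 0], [[-40, -15, 0], 0], [[-40, -15, 0], 0], [[-40, -15, 0], 0], [[-40, -15, 0], 0], [[-40, -15, 0], 0], [[-40, -15, 0], 0], [[-40, -15, 0], 0], [[-40, -15, 0], 0], [[-40, -15, 0], 0], [[-40, -15, 0], 0], [[-40, -15, 0], 0], [[-40, -15, 0], 0], [[-40, -20, 0], 0], [[0, 0, 0], 0]])

```text
time_s: 3.4
tcp_pos: [0.4461, 0.1308, 0.266]
eef_rot: [180.0, -0.0, -80.3]
contact_force: [-0.7, 0.2, 0.6]
gripper_width: 0.0003
```

```bash
python3 - <<'E'
from plant import r, imaging
import cv2,numpy as np
s=r.get_state();print(s["tcp_pos"],s["eef_rot"],s["joints"],s["time_s"],s["gripper_width"])
c=imaging.capture("side")
cv2.imwrite("pics/side1.png",cv2.convertScaleAbs(cv2.resize(c["img"][60:330,150:450,::-1],None,fx=2,fy=2),alpha=1.6))
E
```

```text
[0.4460978  0.13081266 0.26597986] [ 1.79950798e+02 -2.15314216e-02 -8.03391981e+01] [ 4.07038173e+01 -1.20327430e+00 -2.08962005e+01 -7.35237618e-03
 -7.03603323e+01 -3.10405503e+01] 3.4 0.00032787053447618615
```

View pics/side1.png

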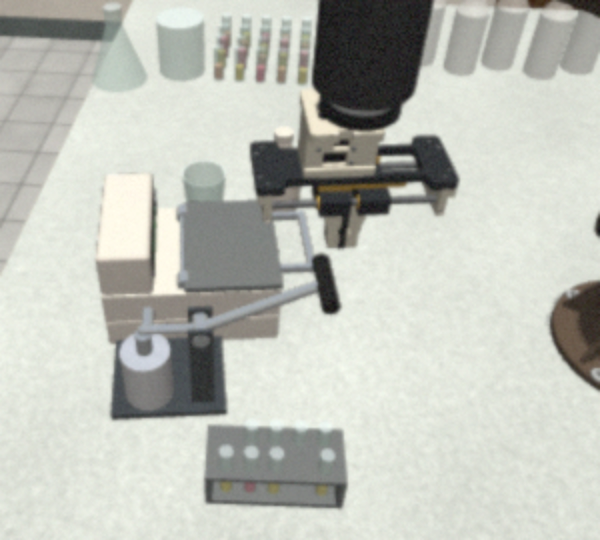

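The fingers are shut above the grip, seen at (343,230) in this crop with the grip at (325,283), and nothing else is near. First stroke, following the arc.

Emit:
step_arm(commands=[[[0, -4, 25], 0], [[0, 0, 20], 0], [[0, 2, 15], 0], [[0, 3, 15], 0], [[0, 2, 15], 0], [[0, 2, 15], 0], [[0, 1, 15], 0], [[0, 0, 15], 0], [[0, -1, 10], 0], [[0, 0, 4], 0], [[0, 0, 0], 0]])

```text
time_s: 4.82
tcp_pos: [0.4407, 0.1276, 0.1175]
eef_rot: [180.0, -0.0, -80.5]
contact_force: [-3.3, -0.8, 5.5]
gripper_width: 0.0002
```

```bash
python3 - <<'E'
from plant import r, imaging
import cv2,numpy as np
s=r.get_state();print(s["tcp_pos"],s["contact_force"])
c=imaging.capture("side")
cv2.imwrite("pics/side2.png",cv2.convertScaleAbs(cv2.resize(c["img"][60:330,150:450,::-1],None,fx=2,fy=2),alpha=1.6))
E
```

```text
[0.44066271 0.12761896 0.11750045] [-3.31646875 -0.79159834  5.5068437 ]
```

View pics/side2.png

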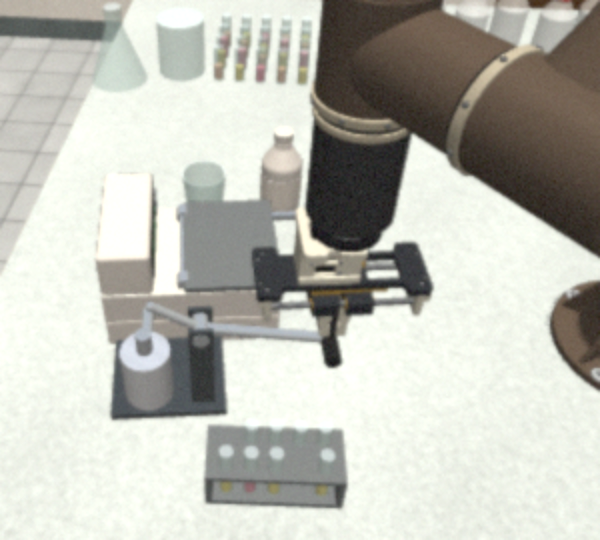

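The lever is down: its arm now slopes slightly below level, with the grip at about (332,350). Force is 5.5 N, so I press a few mm more to make sure it reaches the end.

Emit:
step_arm(commands=[[[0, 0, 3], 0], [[0, 0, 2], 0], [[0, 0, 0], 0]])

```text
time_s: 5.25
tcp_pos: [0.4413, 0.1278, 0.1131]
eef_rot: [-179.9, 0.0, -80.5]
contact_force: [-0.6, -1.9, 4.8]
gripper_width: 0.0007
```

```bash
python3 - <<'E'
from plant import r, imaging
import cv2,numpy as np
from h import *
s=r.get_state();print(s["tcp_pos"],s["contact_force"])
c=imaging.capture("side");Q=cloud(c)
a=np.radians(9.5);o=np.array([.625,-.0205])
R=np.array([[np.cos(a),np.sin(a)],[-np.sin(a),np.cos(a)]])
P=Q.reshape(-1,3);L=np.c_[(P[:,:2]-o)@R.T,P[:,2]]*1000
x,y,z=L.T
m=(x>-125)&(x<-40)&(y>170)&(y<190)&(z>90)&(z<150)
p=np.polyfit(x[m],z[m],1);print(m.sum(),p, "slope ang",np.arctan(p[0]))
E
```

```text
[0.44126041 0.12781883 0.11311168] [-0.56722537 -1.88776459  4.81250416]
199 [  0.21093466 139.17232602] slope ang 0.20788720740573197
```

Lever slope gives 0.44 + 0.208 = 0.648 rad, so it is fully down. I release it and do the second stroke.

Emit:
step_arm(commands=[[[0, 0, -20], 0], [[0, -1, -25], 0], [[0, -3, -25], 0], [[0, -5, -25], 0], [[0, 0, -25], 0], [[0, 0, 0], 0], [[0, 0, 0], 0], [[0, 0, 0], 0], [[0, 0, 0], 0], [[0, 0, 0], 0]])

```text
time_s: 6.55
tcp_pos: [0.4495, 0.1292, 0.2322]
eef_rot: [180.0, -0.0, -80.5]
contact_force: [0.3, -0.1, 0.6]
gripper_width: 0.0007
```

```bash
cat > lev.py <<'E'
from plant import r, imaging
import cv2,numpy as np
from h import *
s=r.get_state();print(s["time_s"],s["tcp_pos"],s["contact_force"])
c=imaging.capture("side");Q=cloud(c)
a=np.radians(9.5);o=np.array([.625,-.0205])
R=np.array([[np.cos(a),np.sin(a)],[-np.sin(a),np.cos(a)]])
P=Q.reshape(-1,3);L=np.c_[(P[:,:2]-o)@R.T,P[:,2]]*1000
x,y,z=L.T
m=(x>-125)&(x<-40)&(y>170)&(y<190)&(z>90)&(z<200)
p=np.polyfit(x[m],z[m],1);print(m.sum(),"lever",.44+np.arctan(p[0]))
E
python3 lev.py
```

```text
6.55 [0.44953859 0.12919517 0.23222916] [ 0.27347659 -0.10283178  0.58364642]
232 lever -0.00120547690434053
```

Emit:
step_arm(commands=[[[0, 0, 19], 0], [[0, 4, 25], 0], [[0, 4, 25], 0], [[0, 2, 25], 0], [[0, -1, 20], 0], [[0, 0, 5], 0], [[0, 0, 0], 0], [[0, 0, 0], 0], [[0, 0, 0], 0]])

```text
time_s: 7.72
tcp_pos: [0.4407, 0.1277, 0.1144]
eef_rot: [-180.0, -0.0, -80.5]
contact_force: [-3.1, 0.0, 5.1]
gripper_width: 0.0007
```

```bash
python3 lev.py
```

```text
7.725 [0.44066991 0.12767233 0.11441372] [-3.11037577  0.04037565  5.08323495]
200 lever 0.6414399734159764
```

Emit:
step_arm(commands=[[[0, 0, -20], 0], [[0, -1, -25], 0], [[0, -3, -25], 0], [[0, -5, -25], 0], [[0, 0, -25], 0], [[0, 0, 0], 0], [[0, 0, 0], 0], [[0, 0, 0], 0], [[0, 0, 0], 0]])

```text
time_s: 8.9
tcp_pos: [0.4494, 0.1291, 0.233]
eef_rot: [179.9, -0.0, -80.5]
contact_force: [-0.3, 0.1, -0.2]
gripper_width: 0.0005
```

```bash
python3 lev.py
```

```text
8.9 [0.44935862 0.12909825 0.23302945] [-0.26225546  0.09160393 -0.22839737]
232 lever 0.0033388337243061006
```

Emit:
step_arm(commands=[[[0, 0, 19], 0], [[0, 4, 25], 0], [[0, 4, 25], 0], [[0, 2, 25], 0], [[0, -1, 20], 0], [[0, 0, 5], 0], [[0, 0, 0], 0], [[0, 0, 0], 0], [[0, 0, 0], 0]])

```text
time_s: 10.07
tcp_pos: [0.4405, 0.1276, 0.1153]
eef_rot: [180.0, -0.0, -80.5]
contact_force: [-3.5, -1.3, 6.1]
gripper_width: 0.0
```

```bash
python3 lev.py
```

```text
10.075 [0.44049699 0.12756334 0.11525817] [-3.48837947 -1.33078466  6.09076208]
201 lever 0.6355523556639581
```

Emit:
step_arm(commands=[[[0, 0, -20], 0], [[0, -1, -25], 0], [[0, -3, -25], 0], [[0, -5, -25], 0], [[0, 0, -25], 0], [[0, 0, 0], 0], [[0, 0, 0], 0], [[0, 0, 0], 0], [[0, 0, 0], 0]])

```text
time_s: 11.25
tcp_pos: [0.4494, 0.1291, 0.234]
eef_rot: [179.9, -0.0, -80.5]
contact_force: [-0.5, 0.4, -0.1]
gripper_width: 0.0004
```

```bash
python3 lev.py
```

```text
11.25 [0.4493748  0.12907046 0.23402174] [-0.47567519  0.41148582 -0.09009625]
234 lever -0.0054119172498259815
```

All three strokes are done: 0.648, 0.641 and 0.636 rad down, and about 0 after each. Now I move over the handle with the jaws partly open.

Emit:
step_arm(commands=[[[20, 0, -10], 0], [[37, 2, 0], 0], [[40, 2, 0], 0], [[40, 2, 0], 0], [[30, 1, 0], 0], [[10, 0, 20], 0], [[0, 0, 30], 0], [[0, 0, 30], 0], [[0, 0, 20], 0], [[0, 0, 0], 0], [[0, 0, 0], 0]], gripper=0.66, grip_force=25)

```text
time_s: 12.68
tcp_pos: [0.4726, -0.0464, 0.1453]
eef_rot: [-180.0, -0.0, -80.5]
contact_force: [0.0, 0.2, 0.9]
gripper_width: 0.0301
```

```bash
python3 - <<'E'
from plant import r, imaging
import cv2,numpy as np
from h import *
s=r.get_state();print(s["time_s"],s["tcp_pos"],s["eef_rot"],s["contact_force"],s["gripper_width"])
o=np.array([.625,-.0205]);a=np.radians(9.5)
R=np.array([[np.cos(a),np.sin(a)],[-np.sin(a),np.cos(a)]]);print("local",R@(s["tcp_pos"][:2]-o))
c=imaging.capture("wrist")
cv2.imwrite("pics/w3.png",cv2.convertScaleAbs(cv2.resize(c["img"][:,:,::-1],None,fx=1.5,fy=1.5),alpha=1.6))
T=c["T_tool_cam"];f=192/np.tan(np.radians(c["vfov"]/2))
# predicted bar ends & finger tip pixel (equidistant)
tw=np.array(s["tcp_pos"]);y=np.radians(s["eef_rot"][2])
Rt=np.array([[np.cos(y),np.sin(y),0],[np.sin(y),-np.cos(y),0],[0,0,-1]])
def pix(p):
    q=np.linalg.inv(T)@np.r_[Rt.T@(p-tw),1]
    th=np.arctan2(np.hypot(*q[:2]),q[2]);d=q[:2]/np.hypot(*q[:2])
    return (np.array([c["cx"],c["cy"]])+f*th*d)*1.5
for ly in(-.055,0,.055):
    print(ly,pix(np.r_[o+R.T@np.array([-.155,ly]),.106]))
print("tcp",pix(tw))
c=imaging.capture("side")
cv2.imwrite("pics/side3.png",cv2.convertScaleAbs(cv2.resize(c["img"][80:280,200:400,::-1],None,fx=3,fy=3),alpha=1.6))
E
```

```text
12.675 [ 0.47255523 -0.04639982  0.14528012] [-1.79958394e+02 -1.47267888e-02 -8.04661429e+01] [0.04014691 0.19962296 0.9471556 ] 0.030062509734392395
local [-0.15462878 -0.00038397]
-0.055 [386.70346515 202.79627192]
0 [386.87241627 318.97712066]
0.055 [387.08096295 415.92416456]
tcp [385.50644685 354.1072285 ]
```

View pics/w3.png

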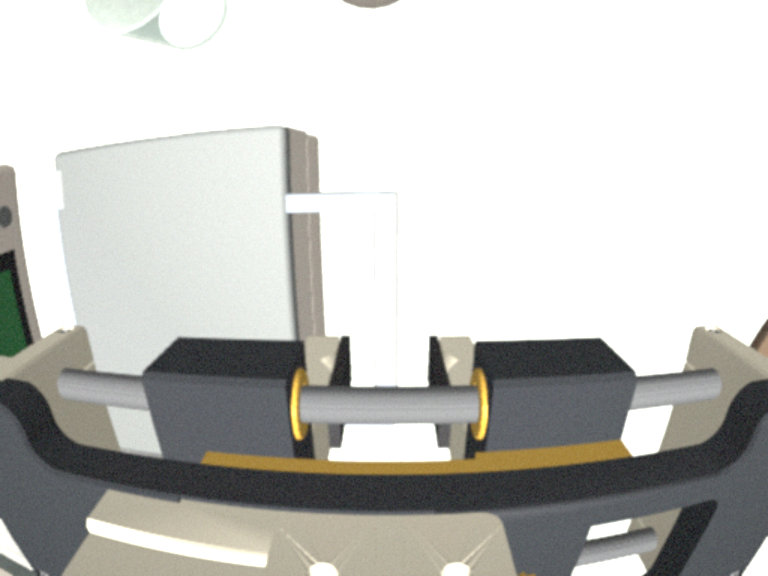

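View pics/side3.png

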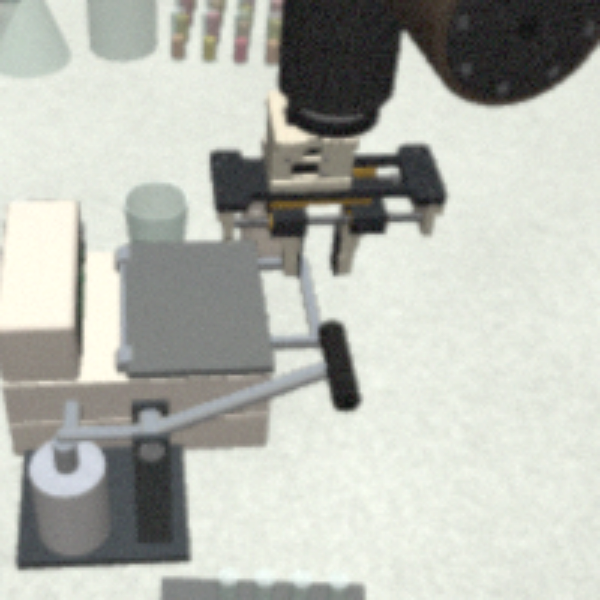

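In the wrist view the bar runs at x≈386, as predicted. It lies between the finger pads (345 and 435), and the inner finger clears the lid edge at 320. I lower the tool and close.

Emit:
step_arm(commands=[[[0, 0, 15], 0], [[0, 0, 15], 0], [[0, 0, 15], 0], [[0, 0, 13], 0], [[0, 0, 0], 0]])

```text
time_s: 13.4
tcp_pos: [0.4716, -0.0465, 0.0861]
eef_rot: [179.9, -0.0, -80.5]
contact_force: [0.6, -1.2, -0.1]
gripper_width: 0.0301
```

Emit:
step_arm(commands=[[[0, 0, 0], 0], [[0, 0, 0], 0], [[0, 0, 0], 0], [[0, 0, 0], 0], [[0, 0, 0], 0]], gripper=1, grip_force=25)

```text
time_s: 14.02
tcp_pos: [0.4743, -0.046, 0.0876]
eef_rot: [-179.7, -0.0, -80.4]
contact_force: [5.4, -0.4, -2.6]
gripper_width: 0.0115
```

The bar is gripped (11.5 mm opening). I relieve the 2 mm offset and follow the arc to 30°.

Emit:
step_arm(commands=[[[0, -2, 0], 0], [[0, -0.3, -9.2], 0], [[0, -0.7, -9.1], 0], [[0, -1.2, -9.1], 0], [[0, -1.6, -9], 0], [[0, -2.2, -8.9], 0], [[0, -2.6, -8.8], 0], [[0, -3, -8.6], 0], [[0, -3.5, -8.5], 0], [[0, -3.9, -8.2], 0], [[0, -4.4, -8.1], 0], [[0, 0, 0], 0], [[0, 0, 0], 0]])

```text
time_s: 15.65
tcp_pos: [0.4953, -0.0425, 0.1739]
eef_rot: [179.8, 0.0, -80.5]
contact_force: [-7.2, 0.9, 0.7]
gripper_width: 0.0108
```

```bash
cat > lid.py <<'E'
from plant import r, imaging
import cv2,numpy as np,sys
from h import *
s=r.get_state();print(s["time_s"],s["tcp_pos"],s["contact_force"],s["gripper_width"])
a=np.radians(9.5);o=np.array([.625,-.0205])
R=np.array([[np.cos(a),np.sin(a)],[-np.sin(a),np.cos(a)]])
l=R@(s["tcp_pos"][:2]-o);g=np.array([l[0]-.022,s["tcp_pos"][2]+.0188-.106])
print("handle from tcp: angle",np.arctan2(g[1],-g[0]),"radius",np.hypot(*g))
for n in("side","top"):
    c=imaging.capture(n);Q=cloud(c)
    P=Q.reshape(-1,3);L=np.c_[(P[:,:2]-o)@R.T,P[:,2]]*1000
    x,y,z=L.T
    m=(abs(y)<86)&(x<10)&(x>-140)&(z>116)&(z<240)&((x-22)**2+(z-106)**2<140**2)&(c["img"].reshape(-1,3).max(1)<110)
    if m.sum()>50:
        p=np.cov(x[m],z[m]);w,v=np.linalg.eigh(p);v=v[:,1];print(n,m.sum(),"panel angle",np.arctan(-v[1]/v[0]),"thick",w[0]**.5)
    cv2.imwrite(f"pics/{n}_{sys.argv[1]}.png",cv2.convertScaleAbs(cv2.resize(c["img"][60:280,180:420,::-1],None,fx=2.5,fy=2.5),alpha=1.6))
E
python3 lid.py a
```

```text
15.65 [ 0.49532881 -0.04254515  0.17391113] [-7.15678603  0.85352488  0.65871234] 0.01083324201310274
handle from tcp: angle 0.5141183146520971 radius 0.17632552018292125
side 1651 panel angle 0.49100342104195405 thick 1.482098515494313
top 532 panel angle 0.5085962395169543 thick 1.556620331433708
```

View pics/side_a.png

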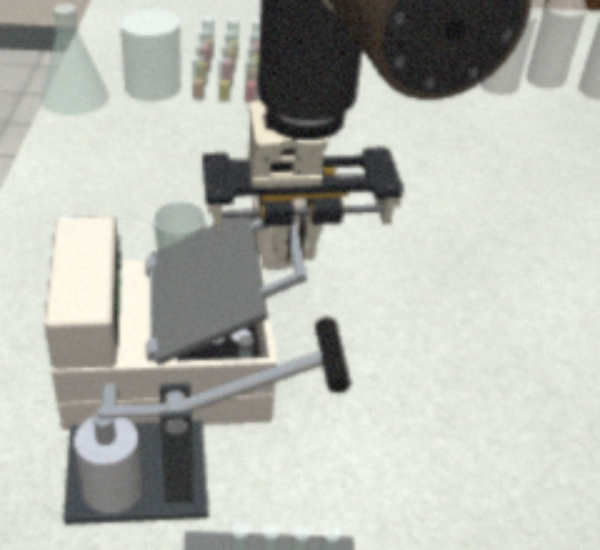

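The lid is open about 0.50 rad, with the panel tilted and the bar between the fingers. I relieve about 2 mm and carry on to 60°.

Emit:
step_arm(commands=[[[0, 2, 0], 0], [[0, -4.8, -7.8], 0], [[0, -5.2, -7.6], 0], [[0, -5.6, -7.2], 0], [[0, -5.9, -7], 0], [[0, -6.3, -6.6], 0], [[0, -6.7, -6.4], 0], [[0, -6.9, -5.9], 0], [[0, -7.3, -5.6], 0], [[0, -7.5, -5.2], 0], [[0, -7.9, -4.8], 0], [[0, 0, 0], 0], [[0, 0, 0], 0], [[0, 0, 0], 0]])

```text
time_s: 17.5
tcp_pos: [0.5574, -0.0324, 0.2407]
eef_rot: [180.0, -0.0, -80.5]
contact_force: [-12.7, 3.6, 12.6]
gripper_width: 0.0113
```

```bash
python3 lid.py b
```

```text
17.5 [ 0.5574431  -0.03242059  0.24067692] [-12.65357933   3.6138328   12.59202023] 0.01129307272120567
handle from tcp: angle 1.037537629758751 radius 0.17822216005405594
side 1000 panel angle 1.0022845380331165 thick 1.9542784135982854
```

View pics/side_b.png

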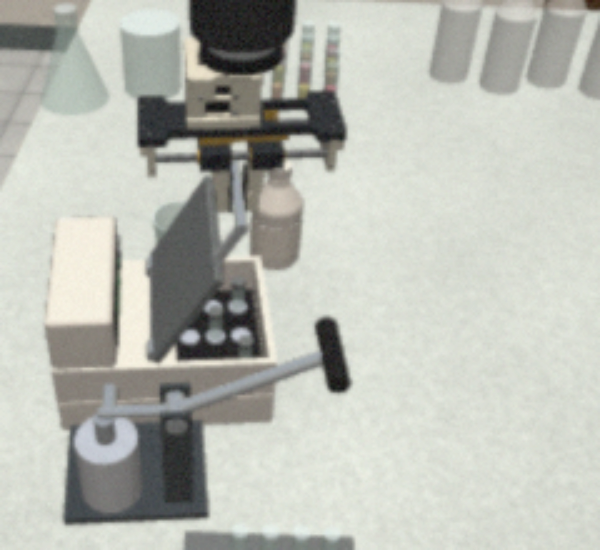

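The lid is near 1.00–1.04 rad. There is a radial strain of about 17 N, so I ease outward by about 5 mm and open slightly more.

Emit:
step_arm(commands=[[[0, 0, -3], 0], [[0, -1, -2], 0], [[0, -1, -2], 0], [[0, 0, 0], 0], [[0, 0, 0], 0], [[0, 0, 0], 0]])

```text
time_s: 18.35
tcp_pos: [0.561, -0.0317, 0.2435]
eef_rot: [180.0, -0.0, -80.5]
contact_force: [6.4, -2.3, -16.5]
gripper_width: 0.0108
```

```bash
python3 lid.py c
```

```text
18.35 [ 0.56099423 -0.03166023  0.24348955] [  6.3546946   -2.28170679 -16.53340888] 0.010776254342318381
handle from tcp: angle 1.063001825001748 radius 0.1788580274410316
side 952 panel angle 1.0273825167569663 thick 1.9141310494832824
```

Emit:
step_arm(commands=[[[0, -1, 2], 0], [[0, 0, 0.5], 0], [[0, 0, 0], 0], [[0, 0, 0], 0], [[0, 0, 0], 0], [[0, 0, 0], 0], [[0, 0, 0], 0]])

```text
time_s: 19.32
tcp_pos: [0.5611, -0.0317, 0.2432]
eef_rot: [-180.0, -0.0, -80.5]
contact_force: [-4.5, -0.8, 2.1]
gripper_width: 0.0115
```

```bash
python3 lid.py d; python3 lev.py
```

```text
19.325 [ 0.56111979 -0.03171521  0.24324905] [-4.53508873 -0.80765165  2.08618902] 0.01150519680911205
handle from tcp: angle 1.0629084984419468 radius 0.17859206653859103
side 953 panel angle 1.025792998048877 thick 1.9648117499047555
19.425 [ 0.56112964 -0.03170233  0.24325461] [-4.65968719 -0.34118658  2.58846735]
235 lever 0.00690367358299776
```

View pics/top_d.png

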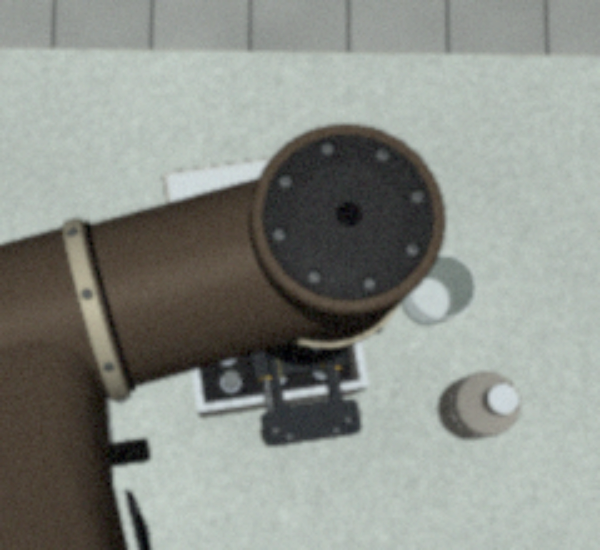

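The top view shows the bottle (480,405) and beaker (440,290) standing where they were. The lid is at about 1.03–1.06 rad, steady, held with about 5 N, and the lever is up. I'm handing it in.

```bash
python3 - <<'E'
from plant import r, close_job
print(close_job()); s=r.get_state(); print(s["time_s"],s["tcp_pos"],s["gripper_width"],s["contact_force"])
E
```

```text
the job is handed in; nothing more can be done
None
the job is handed in; nothing more can be done
```

I gave the pump lever three full strokes with the lid shut, then gripped the lid's bar handle and lifted it to about 60°. The job was handed in at about 19.4 s with the gripper still holding the lid. `close_job()` gives no verdict.

- **Lever:** it measured 0.648, 0.641 and 0.636 rad at the bottom of the three strokes, and about 0 after each. It was still up (0.007 rad) just before hand-in.
- **Lid:** the side camera gave 1.026 rad and the tool position gave 1.063 rad. They disagree by 0.04 rad, but both are inside 0.92–1.17. The pose was steady, with about 5 N at the wrist and 11.5 mm between the fingers.
- **Handling forces:** partway through, the wrist read about 18 N of strain between hand and lid. I eased that out before finishing.
- **Bottle, beaker and rack:** the bottle and beaker were upright and looked unmoved in the last top picture. I did not re-measure their positions, and the rack was outside that cropped picture, but the arm never went near it.

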